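# Stack a post frame and lock its plunger

### The job

Pick up the loose sensor frame by its leaning yellow grip plate and stack it on the blue-columned frame that is fixed to the bench (its columns may be set a few millimetres off the middle of their base, so feel for the sockets), so that all four corner posts are fully home in the corner sockets. Then push its red spring plunger down and, while it is down, slide the green-tabbed keeper across so that the plunger stays down once you have let go. Do not push the frames together hard (under about 50 N) and leave the loose tools and parts around them where they lie.

Things in the scene. Friction and masses are not known exactly. Their poses are not given: they have to be found in the camera images.
- lower_frame: Dark base plate 136 x 172 mm fixed to the bench; origin: centre of its underside, z up, y along its long side. On it four blue columns 26 mm square, tops at z = 60 mm, each with a square socket 14 mm wide, floor at z = 40; centres at x = +-55, y = S +-65 mm. S, within +-8 mm and not in the pose, is where the columns' plate was screwed down on its slots: find it by touch or sight.
- upper_frame: Loose frame, about 0.5 kg, standing on four round steel posts at x = +-55, y = +-65 mm, 12 mm thick, their last 3 mm tapering to 9. Origin: centre between the posts at their feet; z up, y along its long side. Deck 136 x 156 mm, top at z = 53 mm; grip plate at its middle, two sensors at the -x corners, lock at +x. Home: axes parallel to the lower frame's, origin 40 mm above its origin and S to +y.
- grip (a point): Middle of the loose frame's yellow grip plate (on its black pad), at x = -25, y = 0, z = 88 mm of that frame; same axes. The plate is 8 mm thick, 90 mm wide along y and leans 30 degrees: it rises along (-0.5, 0, 0.866), ends 22 mm above this point and meets the deck 40 mm below it, along the plate. Its faces are normal to (0.866, 0, 0.5).
- press (a point): Place to press on the flat top of the red plunger head, at x = 35, y = -8, z = 77 mm of the loose frame when up (same axes); moves down with the plunger. The head is 18 mm wide in x and reaches 20 mm to -y and 34 mm to +y of this point, so a fingertip can slide to +y on it while pressing.
- plunger (a joint): How far the red plunger is pressed down, m: 0 up, 0.012 at its stop. Spring 2 N at first, 8 N at the stop; it springs back unless trapped. The keeper's blade passes over the head only when it is pressed more than 8 mm, and then holds it at about 8 mm.
- tab (a point): Middle of the keeper's green tab's face to push (its -y face, 38 mm wide, 14 mm high, lower edge 3 mm over the raised head); 20 mm to +y of the press point while open. Same axes. Opposite, the brass blade's edge is 22 mm to -y of the press point, so a fingertip on the press point stands in a 42 mm window; the keeper's side rail is 20 mm to +x of it. Blade and rail: z = 69 to 73 mm.
- keeper (a joint): How far the keeper (blade, rail and tab in one piece) has slid to +y of the loose frame, m: 0 open, 0.016 fully across, its blade then over the -y end of the pressed head. Stays where it is left; friction about 1.5 N.
- pliers: Bystander, to be left where it lies: blue-handled pliers lying flat, 129 x 50 x 12 mm.
- driver_small: Bystander, to be left where it lies: green-handled small screwdriver lying flat, 137 x 22 x 23 mm.
- tape: Bystander, to be left where it lies: roll of yellow tape lying flat, 60 mm across, 12 mm high.
- loose_sensor: Bystander, to be left where it lies: turned light-metal sensor body lying flat, 38 mm across, 13 mm high.

How it is judged:
By the outcome, as a careful person would: the job done as asked, in the order asked, and still so for the second after the job is handed in, with the robot touching nothing.
It also fails if it takes over 67 s, if anything falls off the work surface, if the arm or the gripper's body presses on something with over 40 N, if the wrist force passes 120 N, or if a joint passes its speed limit or range.

### The arm

A 6-joint arm with a two-finger parallel gripper is mounted at the origin on a cart in front of the work surface, level with it; the furniture and walls round the work are solid. World frame = base frame: x ahead of the robot, y to its left, z up, the work surface at z = 0. Lengths are in m, angles in rad, forces in N, time in s.
With the tool pointing down it reaches from about 0.375 to 0.9 m from the base axis. Payload 3.1 kg.
Tool frame: the origin (TCP) lies at the centre of the arm's flange, where the gripper is bolted on; the fingertips stand 182 mm ahead of it and the grasp point (between the pads) lies 164 mm ahead of it; z points along the fingers, y is the line along which they close (so a half turn about z gives the same grasp; the last joint's range is limited). The gripper opens to 87 mm and grips with 3 to 60 N. Pads are 19 mm wide; open, the fingers measure 117 mm over their backs; the gripper's body (75 mm by 190 mm) begins 51 mm behind the grasp point.
Start: joints at [1.127, 0.527, 1.433, -0, 1.181, -0.178], TCP at [0.164, 0.603, 0.405] pointing down, gripper open.
Joint ranges: [-3.08, 3.08], [-0.75, 2.2], [0.22, 2.44], [-1.43, 4.57], [0, 2.65], [-2.85, 2.85]. Speed limits (rad/s): [2.79, 2.79, 3.14, 3.14, 3.14, 3.14].

### API

Orientations are given as a unit quaternion [x, y, z, w].
In Python, from rig import * gives the robot as it stands.
- The arm moves only by the tool move_arm, never from a script. Its argument "commands" is a list that holds one entry, the list of rows, each a list of 6 numbers: the shift along the tool's x, y, z in units of 40 mm (1.0 is 40 mm), then the turn, a rotation vector about the tool's x, y, z in rad. A call has 1 to 12 rows; each row is the pose to reach, as a shift and turn from the pose commanded when the call began, along the tool's axes at that moment; what a row does not reach only later rows make up. A row lasts 1/8 s, in which the tool goes at most 62.5 mm and 10.7 degrees, less where a joint would pass 70% of its speed; a pose out of reach is approached as far as the arm can. A call with a gripper value outside its range is refused whole. "claw" is the closure, from -1 (fully open) to 1 (shut), so that 0 is half open, set as the call begins (left out, the last holds). The fingers move at their own pace and stop on an object; "squeeze" is the grip in N (left out, the last holds). Time passes only in rows, so rows that repeat a pose let the fingers close. It gives the time, the measured TCP pose, the force, the opening and the grip force at its end, in the units of the state.
- get_obs(): the state, without advancing time (a new reading comes with each control period).
- camera(name): name is "side" or "top"; returns a dict with "pixels" (480x640x3 uint8, blue, green, red), "range_z" (480x640 float32, m along the optical axis (not along the pixel's ray), 0 where there is no reading), "camera_matrix" (3x3 intrinsics, pixels), "extrinsics" (4x4, takes a point from world to camera coordinates). Camera axes: x right, y up, looking along -z (the intrinsics and any distortion apply to the point x, -y, -z); pixel columns grow to the right and rows downward; lengths in m; the calibration is good to about 2 mm. A picture is of the moment at which its call begins.
- hand_in(): hands the job in; it is judged then, once.
The state is a dict: "time": time; "q": joint angles; "joint_velocities": joint speeds; "joint_torque": joint torques, N m; "position": TCP position; "tool_rot": TCP orientation; "ft_force": force on the tool from outside, world axes, zero at the start; "moment": the same for the moment, N m; "grip_width": finger opening in m; "grip_force": force on a finger pad.
Only numpy, scipy, OpenCV 4.12 (cv2) and the standard library are available. Lean on these libraries where they do the work, as an engineer would, in place of code of your own. Each camera call takes 0.05 s, during which the arm holds its last target. There are 200 camera calls.

## Working session

There is one attempt and no reset: what is moved stays moved. The work goes in short steps, Python scripts to look and compute and a tool call to move; the robot and the scene stay as the last step left them, time stands still between calls to the robot, and variables do not carry over. Pictures are saved under pics/ and viewed, at most 10 in all, crops included, and the job is handed in when it is done.

Besides the shell and the picture viewer there is one more tool, called after "Emit:" as name(argument=value, ...), one argument or row to a line, values as JSON. move_arm: Moves the arm, as the interface text tells. Its arguments: {"type":"object","properties":{"commands":{"type":"array","items":{"type":"array","items":{"type":"array","items":{"type":"number"}}}},"claw":{"type":"number"},"squeeze":{"type":"number"}},"required":["commands"]}

```bash
ls; mkdir -p pics
cat > h.py <<'E'
from rig import *
import numpy as np, cv2
from scipy.spatial.transform import Rotation as R
def cloud(c):
    K=c["camera_matrix"];E=c["extrinsics"];z=c["range_z"]
    v,u=np.mgrid[:480,:640]
    X=(u-K[0,2])/K[0,0]*z;Y=(v-K[1,2])/K[1,1]*z
    P=np.stack([X,-Y,-z],-1)
    W=(P-E[:3,3])@E[:3,:3]
    W[z==0]=np.nan
    return W
def rows(p,q=None):
    """shift (units of 40mm) and rotvec from the current pose to world p, rot q"""
    o=get_obs();r=R.from_quat(o["tool_rot"])
    s=r.inv().apply(np.array(p)-o["position"])/0.04
    t=(r.inv()*q).as_rotvec() if q is not None else np.zeros(3)
    return np.round(np.r_[s,t],3)
E
python3 - <<'E'
from h import *
print(get_obs())
for n in("top","side"):
    c=camera(n);cv2.imwrite(f"pics/{n}0.png",c["pixels"]);np.savez(f"{n}0.npz",**c);print(n,c["camera_matrix"],c["extrinsics"])
E
```

```text
pics
{'time': 0.0, 'q': array([ 1.12651161e+00,  5.28488344e-01,  1.43391519e+00, -2.05346612e-05,
        1.18136205e+00, -1.78486599e-01]), 'joint_velocities': array([-1.92655490e-04, -1.01751738e-03, -1.42802751e-03, -1.47973415e-04,
       -3.96159221e-05,  1.26241769e-03]), 'joint_torque': array([-3.19751489e-04, -4.40042675e+01, -1.76589632e+01,  6.32145884e-02,
        5.85199194e-02, -1.77932811e-04]), 'position': array([0.16399081, 0.60274697, 0.40375347]), 'tool_rot': array([ 1.32504237e-01,  9.91181843e-01, -1.03712142e-03, -3.23829816e-04]), 'ft_force': array([-0.04621071,  0.2012705 , -0.31429911]), 'moment': array([-0.00075201,  0.02660614,  0.0176165 ]), 'grip_force': 0.0, 'grip_width': 0.08677916851941019}
top [[552.16414335   0.         316.33799998]
 [  0.         552.16414335 234.49036868]
 [  0.           0.           1.        ]] [[-4.35448140e-02 -9.99051301e-01  5.88804562e-04 -1.32577803e-01]
 [ 9.77266385e-01 -4.24728720e-02  2.07717280e-01 -5.44290351e-01]
 [-2.07495210e-01  9.62042920e-03  9.78188727e-01 -8.25223842e-01]
 [ 0.00000000e+00  0.00000000e+00  0.00000000e+00  1.00000000e+00]]
side [[553.45895819   0.         331.07066171]
 [  0.         553.45895819 237.25492315]
 [  0.           0.           1.        ]] [[-0.61951586 -0.78497071 -0.00459239  0.19546653]
 [ 0.69822733 -0.55371069  0.4537434  -0.48565079]
 [-0.35871813  0.2778947   0.89112055 -0.80496404]
 [ 0.          0.          0.          1.        ]]
```

View pics/top0.png

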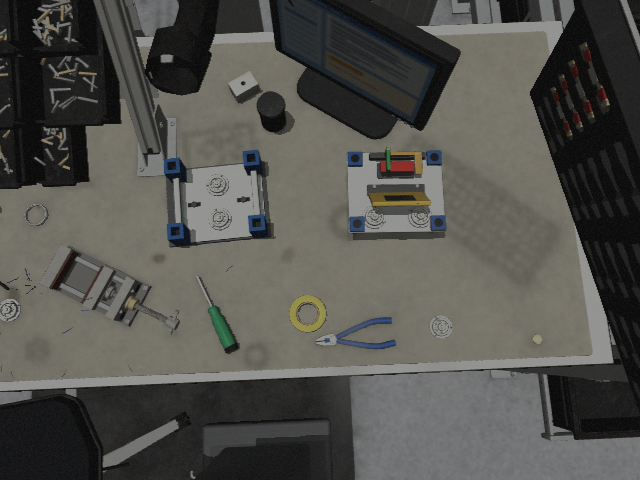

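View pics/side0.png

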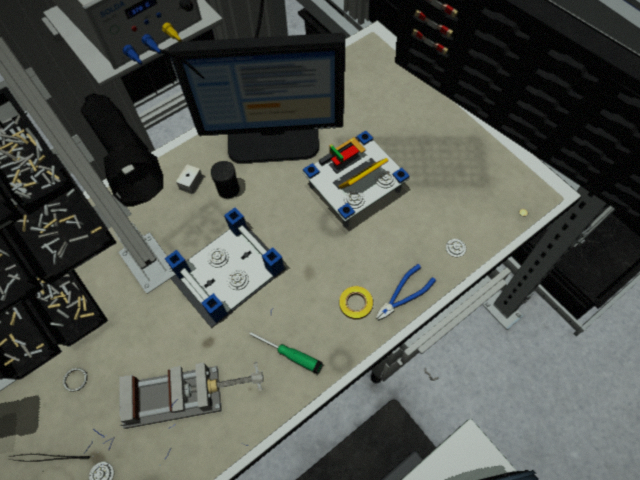

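Run:
```python
from h import *
for n in("top","side"):
    c=dict(np.load(f"{n}0.npz"));W=cloud(c);hsv=cv2.cvtColor(c["pixels"],cv2.COLOR_BGR2HSV)
    for nm,lo,hi in(("blue",(100,120,50),(125,255,255)),("red",(0,150,80),(6,255,255)),("green",(50,130,40),(75,255,255)),("yel",(18,130,80),(30,255,255))):
        m=cv2.inRange(hsv,lo,hi)
        k,l,s,ce=cv2.connectedComponentsWithStats(m)
        for i in range(1,k):
            if s[i,4]<40: continue
            p=W[l==i];p=p[~np.isnan(p[:,0])]
            if len(p)==0 or not(.2<p[:,0].mean()<.9): continue
            zt=np.percentile(p[:,2],90);t=p[p[:,2]>zt-.006]
            print(n,nm,s[i],"px",ce[i].round(),"ztop",zt.round(4),"mid of top",((t.min(0)+t.max(0))/2).round(4),t.mean(0).round(4))
c=dict(np.load("top0.npz"));s=dict(np.load("side0.npz"))
a=cv2.resize(c["pixels"][135:255,150:290],None,fx=2.8,fy=2.8,interpolation=3);b=cv2.resize(c["pixels"][135:255,325:465],None,fx=2.8,fy=2.8,interpolation=3)
cv2.imwrite("pics/crop0.png",np.hstack([a,b]))
```

```text
top blue [243 150  17  16 171] px [251. 158.] ztop 0.0628 mid of top [ 0.6705 -0.0545  0.0609] [ 0.6706 -0.0545  0.0608]
top blue [427 151  14  13 128] px [433. 157.] ztop 0.0633 mid of top [ 0.6585 -0.3536  0.0614] [ 0.6584 -0.3534  0.0614]
top blue [348 152  14  14 132] px [354. 158.] ztop 0.0637 mid of top [ 0.6621 -0.2241  0.0626] [ 0.6618 -0.2237  0.0615]
top blue [164 158  16  16 182] px [172. 166.] ztop 0.0629 mid of top [0.6622 0.0753 0.0613] [0.6624 0.0754 0.0609]
top blue [248 214  18  18 187] px [257. 223.] ztop 0.0624 mid of top [ 0.5614 -0.0612  0.0608] [ 0.5608 -0.0615  0.0608]
top blue [350 217  14  14 129] px [356. 224.] ztop 0.0638 mid of top [ 0.5522 -0.2209  0.0618] [ 0.5519 -0.2205  0.0618]
top blue [431 216  15  14 125] px [438. 223.] ztop 0.0632 mid of top [ 0.5481 -0.351   0.062 ] [ 0.548  -0.3506  0.0615]
top blue [167 223  17  17 193] px [175. 231.] ztop 0.0628 mid of top [0.5529 0.0687 0.0613] [0.5526 0.0683 0.0609]
top blue [370 318  21   6  95] px [381. 320.] ztop 0.0137 mid of top [ 0.4005 -0.2541  0.0116] [ 0.4004 -0.2554  0.0117]
top blue [368 340  27  
[... 2406 characters left out ...]
2  13  55] px [336. 152.] ztop 0.0943 mid of top [ 0.6456 -0.2746  0.0925] [ 0.6458 -0.2737  0.0921]
side green [278 345  40  26 440] px [298. 357.] ztop 0.0222 mid of top [0.4008 0.004  0.0214] [0.3983 0.0039 0.0197]
side yel [162  22  19  18 151] px [170.  30.] ztop 0.316 mid of top [ 0.863  -0.1151  0.3139] [ 0.8686 -0.1155  0.3132]
side yel [336 137  29  16 144] px [353. 144.] ztop 0.0737 mid of top [ 0.6467 -0.3107  0.0719] [ 0.6515 -0.3192  0.0716]
side yel [339 158  49  29 265] px [364. 172.] ztop 0.1071 mid of top [ 0.5714 -0.287   0.1054] [ 0.5705 -0.2846  0.1053]
side yel [339 286  34  33 546] px [356. 302.] ztop 0.0133 mid of top [ 0.4168 -0.1356  0.0117] [ 0.4167 -0.1363  0.0111]
```

View pics/crop0.png

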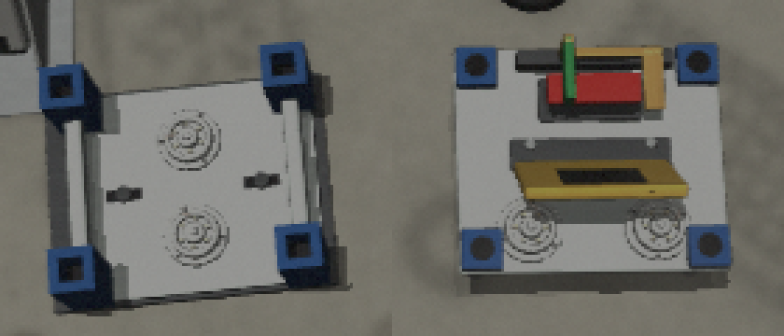

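Run:
```python
from h import *
for n in("top","side"):
    W=cloud(dict(np.load(f"{n}0.npz"))).reshape(-1,3);W=W[W[:,2]>.12]
    for y in np.arange(-.45,.25,.1):
        for x in np.arange(.35,.95,.05):
            p=W[(W[:,1]>y)&(W[:,1]<y+.1)&(W[:,0]>x)&(W[:,0]<x+.05)]
            if len(p)>5: print(n,"x%.2f y%.2f"%(x,y),len(p),p[:,2].min().round(3),p[:,2].max().round(3))
yu,yl=-.028,.0621
cu=np.array([.6052,-.2876,0]);cl=np.array([.6117,.00705,.04])
T=np.array([[0,.866,.5],[1,0,0],[0,.5,-.866]]);
g=np.array([-.025,0,.088])+.004*np.array([-.5,0,.866])
for c,y in((cu,yu),(cl,yl)):
    r=R.from_euler('z',y)*R.from_matrix(T);p=c+R.from_euler('z',y).apply(g)-.164*r.as_matrix()[:,2]
    print(p.round(4),r.as_quat().round(4),rows(p,r), "hover60:",rows(p-.06*r.as_matrix()[:,2],r))
```

```text
top x0.55 y-0.45 55 0.412 0.426
top x0.60 y-0.45 1205 0.376 0.435
top x0.65 y-0.45 1776 0.341 0.441
top x0.70 y-0.45 21 0.336 0.366
top x0.70 y-0.35 4403 0.12 0.284
top x0.75 y-0.35 1398 0.12 0.284
top x0.75 y-0.25 3252 0.12 0.283
top x0.80 y-0.25 1752 0.12 0.281
top x0.80 y-0.15 923 0.12 0.242
top x0.85 y-0.15 370 0.121 0.214
top x0.75 y-0.05 521 0.12 0.183
top x0.80 y-0.05 968 0.121 0.183
top x0.85 y-0.05 565 0.12 0.165
top x0.90 y-0.05 197 0.12 0.135
top x0.65 y0.05 34 0.174 0.195
top x0.70 y0.05 851 0.12 0.207
top x0.75 y0.05 3335 0.12 0.304
top x0.80 y0.05 2550 0.12 0.303
top x0.85 y0.05 47 0.121 0.221
top x0.65 y0.15 205 0.148 0.162
top x0.70 y0.15 1492 0.125 0.173
top x0.75 y0.15 4530 0.133 0.302
top x0.80 y0.15 1708 0.145 0.304
side x0.70 y-0.35 3552 0.12 0.281
side x0.75 y-0.35 1024 0.12 0.281
side x0.85 y-0.35 46 0.183 0.208
side x0.90 y-0.35 90 0.195 0.238
side x0.75 y-0.25 2840 0.12 0.281
side x0.80 y-0.25 2398 0.12 0.282
side x0.85 y-0.25 881 0.268 0.342
side x0.90 y-0.25 155 0.276 0.283
side x0.80 y-0.15 1569 0.12 0.313
side x0.85 y-0.15 4444 0.12 0.395
side x0.75 y-0.0
[... 152 characters left out ...]
de x0.70 y0.05 453 0.12 0.206
side x0.75 y0.05 2022 0.12 0.302
side x0.80 y0.05 2506 0.12 0.313
side x0.85 y0.05 2102 0.121 0.388
side x0.90 y0.05 543 0.253 0.397
side x0.65 y0.15 241 0.146 0.159
side x0.70 y0.15 1453 0.121 0.169
side x0.75 y0.15 3963 0.131 0.297
side x0.80 y0.15 2432 0.143 0.283
side x0.85 y0.15 1018 0.158 0.316
side x0.90 y0.15 114 0.253 0.315
[ 0.4962 -0.2845  0.2335] [0.6925 0.6734 0.1804 0.1856] [-13.842 -19.213   4.293  -0.445  -0.347   1.301] hover60: [-13.113 -19.393   2.995  -0.445  -0.347   1.301]
[5.029e-01 3.000e-04 2.735e-01] [0.6615 0.7039 0.1886 0.1772] [-12.132 -12.301   3.28   -0.456  -0.324   1.213] hover60: [-11.422 -12.545   1.981  -0.456  -0.324   1.213]
```

Run:
```python
from h import *
for n in("top","side"):
    W=cloud(dict(np.load(f"{n}0.npz")));v,u=np.mgrid[:480,:640]
    m=(W[...,2]>.02)&(W[...,0]>.62)&(W[...,0]<.74)&(W[...,1]>-.06)&(W[...,1]<.2)
    for y in np.arange(-.06,.2,.02):
      for z in (.065,.1,.15,.2,.25):
        k=m&(W[...,1]>y)&(W[...,1]<y+.02)&(W[...,2]>z)&(W[...,2]<z+.05)
        if k.sum()>3: print(n,"y%.2f z%.3f"%(y,z),k.sum(),"xmin",W[k][:,0].min().round(3),"px",u[k].mean().round(),v[k].mean().round())
```

```text
top y0.08 z0.065 62 xmin 0.657 px 156.0 125.0
top y0.10 z0.065 331 xmin 0.704 px 148.0 124.0
top y0.10 z0.100 108 xmin 0.724 px 145.0 113.0
top y0.12 z0.065 244 xmin 0.704 px 137.0 125.0
top y0.12 z0.100 205 xmin 0.706 px 124.0 113.0
top y0.12 z0.150 380 xmin 0.695 px 108.0 104.0
top y0.12 z0.200 38 xmin 0.718 px 102.0 87.0
top y0.14 z0.100 40 xmin 0.699 px 110.0 122.0
top y0.14 z0.150 63 xmin 0.695 px 102.0 118.0
top y0.14 z0.200 5 xmin 0.734 px 100.0 85.0
top y0.16 z0.100 152 xmin 0.699 px 97.0 111.0
top y0.16 z0.150 93 xmin 0.696 px 91.0 122.0
top y0.18 z0.100 181 xmin 0.698 px 85.0 112.0
top y0.18 z0.150 100 xmin 0.697 px 77.0 122.0
side y0.08 z0.065 32 xmin 0.708 px 141.0 235.0
side y0.10 z0.065 295 xmin 0.705 px 135.0 237.0
side y0.10 z0.100 81 xmin 0.725 px 130.0 227.0
side y0.12 z0.065 201 xmin 0.702 px 127.0 243.0
side y0.12 z0.100 100 xmin 0.704 px 118.0 234.0
side y0.12 z0.150 143 xmin 0.694 px 101.0 223.0
side y0.12 z0.200 13 xmin 0.729 px 91.0 209.0
side y0.14 z0.100 194 xmin 0.698 px 103.0 239.0
side y0.14 z0.150 51 xmin 0.696 px 103.0 241.0
side y0.16 z0.100 152 xmin 0.697 px 92.0 245.0
side y0.16 z0.150 88 xmin 0.696 px 94.0 250.0
side y0.18 z0.100 151 xmin 0.697 px 81.0 252.0
side y0.18 z0.150 91 xmin 0.696 px 83.0 257.0
```

Emit:
move_arm(
  commands=[
    [[-1.5,-1.5,0.3,-0.05,-0.04,0.14],[-3,-3.5,0.6,-0.1,-0.08,0.29],[-4.3,-5,0.9,-0.15,-0.115,0.43],[-5.5,-7,1.2,-0.2,-0.15,0.58],[-7,-9,1.5,-0.24,-0.19,0.7],[-8.5,-11,1.8,-0.28,-0.22,0.82],[-9.5,-13,2,-0.32,-0.25,0.94],[-11,-15,2.3,-0.36,-0.28,1.05],[-12,-17,2.6,-0.4,-0.31,1.17],[-12.6,-18.5,2.8,-0.43,-0.335,1.26],[-13.113,-19.393,2.995,-0.445,-0.347,1.301],[-13.113,-19.393,2.995,-0.445,-0.347,1.301]],
  ],
  claw=0.42,
  squeeze=30,
)

```text
time: 1.6
position: [0.3829, 0.0438, 0.3274]
tool_rot: [0.678, 0.691, 0.181, 0.173]
ft_force: [-0.4, 0.7, -0.4]
grip_width: 0.0253
grip_force: 0.0
```

```bash
cat >> h.py <<'E'
T=R.from_matrix(np.array([[0,.866,.5],[1,0,0],[0,.5,-.866]]))
CU=np.array([.6052,-.2876,0]);YU=-.028
CL=np.array([.6117,.00705,.04]);YL=.0621
g=np.array([-.025,0,.088])+.004*np.array([-.5,0,.866])
def gp(c,y,back=0,dz=0):
    r=R.from_euler('z',y)*T
    return c+R.from_euler('z',y).apply(g)-(.164+back)*r.as_matrix()[:,2]+[0,0,dz],r
E
python3 -c "
from h import *
print(rows(*gp(CU,YU,.06)),rows(*gp(CU,YU)))"
```

```text
[-8.234  1.187  1.805 -0.018 -0.029  0.04 ] [-8.277  1.213  3.304 -0.018 -0.029  0.04 ]
```

Emit:
move_arm(
  commands=[
    [[-1.5,0.25,0.3,0,0,0],[-3,0.5,0.6,-0.018,-0.029,0.04],[-4.5,0.7,0.9,-0.018,-0.029,0.04],[-6,0.9,1.2,-0.018,-0.029,0.04],[-7.3,1.1,1.5,-0.018,-0.029,0.04],[-8.234,1.187,1.805,-0.018,-0.029,0.04],[-8.234,1.187,1.805,-0.018,-0.029,0.04],[-8.234,1.187,1.805,-0.018,-0.029,0.04],[-8.24,1.187,1.805,-0.018,-0.029,0.04]],
  ],
)

```text
time: 2.72
position: [0.4662, -0.2817, 0.2857]
tool_rot: [0.692, 0.674, 0.181, 0.185]
ft_force: [0.0, 0.6, -0.6]
grip_width: 0.0251
grip_force: 0.0
```

```bash
python3 -c "
from h import *
print(rows(*gp(CU,YU,.06)),rows(*gp(CU,YU)))
c=camera('side');cv2.imwrite('pics/s1.png',cv2.resize(c['pixels'][60:260,230:480],None,fx=3,fy=3,interpolation=3))"
```

```text
[-0.051 -0.001  0.007 -0.001 -0.002  0.001] [-5.400e-02  1.000e-03  1.507e+00 -1.000e-03 -2.000e-03  1.000e-03]
```

View pics/s1.png

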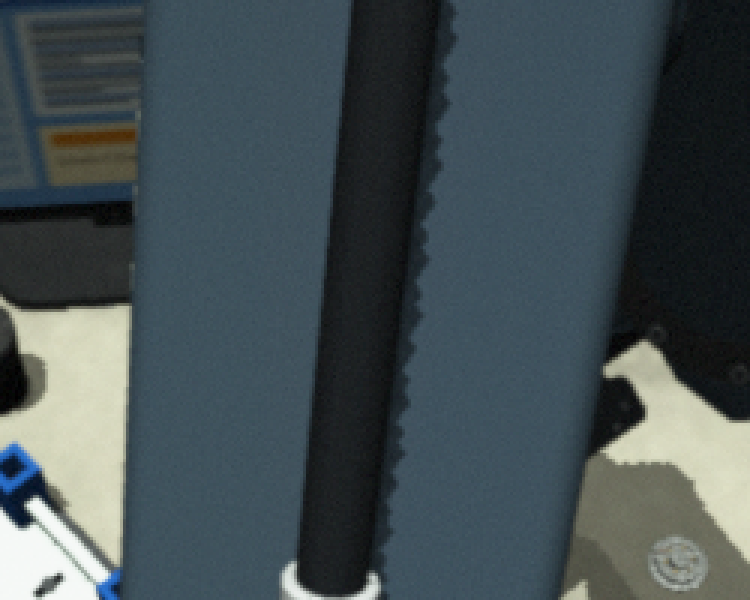

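The arm blocks the side view, so I'm descending with force checks.

Emit:
move_arm(
  commands=[
    [[-0.05,0,0.3,0,0,0],[-0.05,0,0.6,0,0,0],[-0.05,0,0.9,0,0,0],[-0.05,0,1.2,0,0,0],[-0.05,0,1.5,0,0,0],[-0.05,0,1.5,0,0,0],[-0.05,0,1.5,0,0,0]],
  ],
)

```text
time: 3.65
position: [0.4965, -0.286, 0.2337]
tool_rot: [0.692, 0.674, 0.18, 0.186]
ft_force: [0.0, 0.2, 0.0]
grip_width: 0.0251
grip_force: 0.0
```

```bash
python3 -c "
from h import *
print(rows(*gp(CU,YU)))
c=camera('top');cv2.imwrite('pics/t1.png',cv2.resize(c['pixels'][100:260,300:480],None,fx=3.5,fy=3.5,interpolation=3))"
```

```text
[ 0.037 -0.009  0.002 -0.    -0.     0.001]
```

View pics/t1.png

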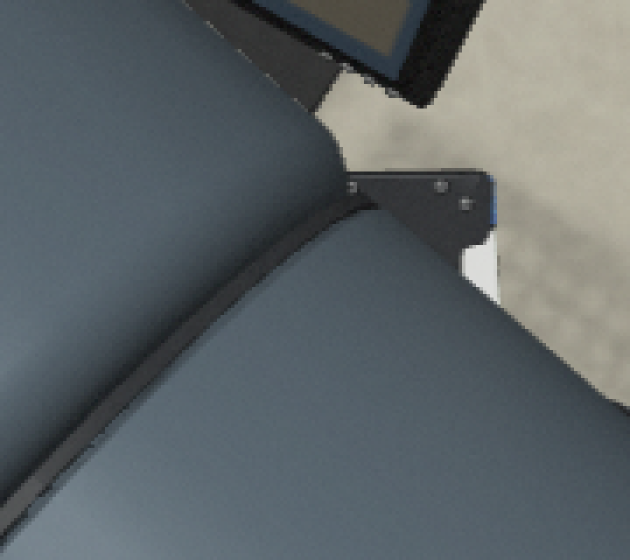

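The arm hides the plate from this camera too, and the force is zero. I'm closing the gripper.

Emit:
move_arm(
  commands=[
    [[0,0,0,0,0,0],[0,0,0,0,0,0],[0,0,0,0,0,0],[0,0,0,0,0,0]],
  ],
  claw=1,
  squeeze=40,
)

```text
time: 4.2
position: [0.4964, -0.2861, 0.234]
tool_rot: [0.692, 0.674, 0.18, 0.186]
ft_force: [-1.2, -0.5, 1.5]
grip_width: 0.0079
grip_force: 40.0
```

```bash
python3 -c "
from h import *
o=get_obs();print(o['ft_force'],o['position'],rows(*gp(CU,YU)),R.from_quat(o['tool_rot']).inv().apply([0,0,2]))"
```

```text
[-1.18644273 -0.46002645  1.47759121] [ 0.49642167 -0.28612426  0.23401509] [ 0.039 -0.011  0.009  0.     0.     0.001] [-1.50728814e-03  1.00051094e+00 -1.73175506e+00]
```

Emit:
move_arm(
  commands=[
    [[0,0.1,-0.173,0,0,0],[0,0.25,-0.433,0,0,0],[0,0.5,-0.866,0,0,0],[0,0.75,-1.3,0,0,0],[0,1.0,-1.732,0,0,0],[0,1.0,-1.732,0,0,0],[0,1.0,-1.732,0,0,0]],
  ],
)

```text
time: 5.08
position: [0.4959, -0.2854, 0.3126]
tool_rot: [0.692, 0.674, 0.18, 0.184]
ft_force: [-0.0, -0.4, -6.2]
grip_width: 0.0078
grip_force: 40.0
```

```bash
cat >> h.py <<'E'
# grasp as made: TCP in upper frame
_r=R.from_euler('z',YU)
OFF=_r.inv().apply(np.array([.49642,-.28612,.2340])-CU); ROT=_r.inv()*R.from_quat([.692,.674,.18,.186])
def up(c,y): # target tcp for upper frame origin c, yaw y
    r=R.from_euler('z',y); return np.array(c)+r.apply(OFF), r*ROT
def where():
    o=get_obs();r=R.from_quat(o['tool_rot'])*ROT.inv();return (o['position']-r.apply(OFF)).round(4),r.as_rotvec().round(4)
E
python3 -c "
from h import *
o=get_obs();print(o['ft_force'],o['moment'],where())
c=CL.copy();c[2]=.08
print(rows(*up(c,YL)))"
```

```text
[-5.65400626e-03 -3.91289046e-01 -6.22426502e+00] [-0.0201674   1.07335243  0.04484517] (array([ 0.6041, -0.2861,  0.0784]), array([ 0.0032,  0.0024, -0.0276]))
[ 7.105e+00  8.000e-03 -2.300e-02 -2.000e-03  4.200e-02 -7.900e-02]
```

Emit:
move_arm(
  commands=[
    [[0.4,0,0,0,0,0],[1.2,0,0,0,0.007,-0.013],[2.1,0,0,0,0.014,-0.026],[3.0,0,0,0,0.02,-0.038],[3.9,0,0,0,0.027,-0.05],[4.8,0.005,-0.01,0,0.033,-0.062],[5.7,0.008,-0.02,-0.002,0.038,-0.072],[6.5,0.008,-0.023,-0.002,0.042,-0.079],[7.0,0.008,-0.023,-0.002,0.042,-0.079],[7.1,0.008,-0.023,-0.002,0.042,-0.079],[7.1,0.008,-0.023,-0.002,0.042,-0.079]],
  ],
)

```text
time: 6.45
position: [0.5037, -0.0016, 0.3142]
tool_rot: [0.661, 0.704, 0.188, 0.178]
ft_force: [-0.4, 0.5, -7.6]
grip_width: 0.0074
grip_force: 40.0
```

```bash
python3 -c "
from h import *
o=get_obs();print(o['ft_force'],o['moment'],where())
c=CL.copy();c[2]=.065
print(rows(*up(c,YL)))
for n in ('side','top'):
  c=camera(n);np.savez(n+'2.npz',**c)
  a=c['pixels'][130:310,120:330] if n=='side' else c['pixels'][110:290,120:330]
  cv2.imwrite('pics/%s2.png'%n,cv2.resize(a,None,fx=3.3,fy=3.3,interpolation=3))
"
```

```text
[-0.41762565  0.51375984 -7.58703945] [-0.16396536  1.07601037 -0.03115503] (array([0.6124, 0.0063, 0.0803]), array([-0.0013, -0.0009,  0.0615]))
[ 0.012 -0.201  0.324  0.001  0.001  0.   ]
```

View pics/side2.png

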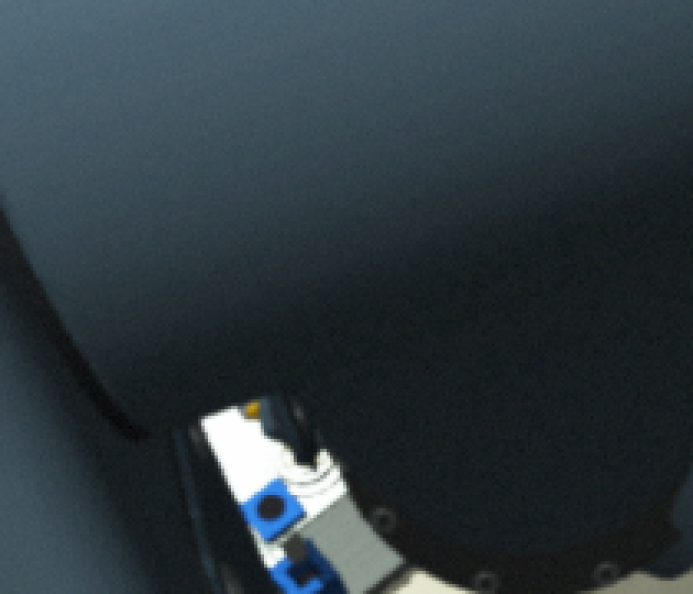

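The side view shows the loose frame's (-x,+y) corner block at about px (202,284), with the lower socket just below it at about (212,304). I'll measure that block.

Run:
```python
from h import *
c0,rv=where();r=R.from_rotvec(rv)
for x in(-.055,.055):
  for y in(-.065,.065): print("pred",(c0+r.apply([x,y,.06])).round(4))
for n in("top","side"):
    c=dict(np.load(f"{n}2.npz"));W=cloud(c);hsv=cv2.cvtColor(c["pixels"],cv2.COLOR_BGR2HSV)
    m=cv2.inRange(hsv,(100,120,50),(125,255,255))
    k,l,s,ce=cv2.connectedComponentsWithStats(m)
    for i in range(1,k):
        if s[i,4]<30: continue
        p=W[l==i];p=p[~np.isnan(p[:,0])]
        if len(p)==0 or not(.5<p[:,0].mean()<.7): continue
        t=p[p[:,2]>np.percentile(p[:,2],90)-.006]
        print(n,s[i],((t.min(0)+t.max(0))/2).round(4),np.ptp(t,axis=0).round(4))
```

```text
pred [ 0.562  -0.0631  0.1407]
pred [0.5542 0.0667 0.1405]
pred [ 0.6718 -0.0565  0.1409]
pred [0.664  0.0733 0.1407]
top [238 131  17  16 161] [ 0.6713 -0.0567  0.1419] [0.0252 0.0241 0.007 ]
top [244 201  17  17 175] [ 0.5623 -0.0633  0.1438] [0.0242 0.0234 0.0086]
top [249 215  16  16 112] [ 0.5608 -0.0613  0.061 ] [0.0251 0.0247 0.0065]
side [192 275  20  19 179] [0.4293 0.0773 0.4113] [0.2714 0.0443 0.5497]
side [201 294  25  28 314] [0.4273 0.0784 0.3646] [0.2768 0.0448 0.6197]
```

Emit:
move_arm(
  commands=[
    [[0.018,-0.07,0.11,0,0,0],[0.036,-0.15,0.22,0,0,0],[0.036,-0.22,0.335,0,0,0],[0.036,-0.22,0.335,0,0,0],[0.036,-0.22,0.335,0,0,0]],
  ],
)

```text
time: 7.18
position: [0.5033, -0.0014, 0.2987]
tool_rot: [0.661, 0.704, 0.188, 0.179]
ft_force: [-0.7, 0.3, -6.1]
grip_width: 0.0077
grip_force: 40.0
```

```bash
cat > m.py <<'E'
from h import *
o=get_obs();print(o['ft_force'].round(2),o['moment'].round(3),where())
c0,rv=where();r=R.from_rotvec(rv)
cs=[camera("top") for _ in range(2)]
for c in cs:
    W=cloud(c);hsv=cv2.cvtColor(c["pixels"],cv2.COLOR_BGR2HSV)
    m=cv2.inRange(hsv,(100,120,50),(125,255,255))
    k,l,s,ce=cv2.connectedComponentsWithStats(m)
    for i in range(1,k):
        if s[i,4]<30: continue
        p=W[l==i];p=p[~np.isnan(p[:,0])]
        if len(p)==0 or not(.5<p[:,0].mean()<.7): continue
        t=p[p[:,2]>np.percentile(p[:,2],90)-.006]
        b=r.inv().apply((t.min(0)+t.max(0))/2-c0)
        print(s[i],((t.min(0)+t.max(0))/2).round(4),"in frame",b.round(4))
E
python3 m.py
```

```text
[-0.71  0.33 -6.11] [-0.155  1.045  0.022] (array([0.6123, 0.0062, 0.065 ]), array([-0.0022, -0.0024,  0.0597]))
[239 135  16  16 155] [ 0.6718 -0.0557  0.127 ] in frame [ 0.0558 -0.0654  0.0617]
[245 204  17  17 164] [ 0.5615 -0.0628  0.1272] in frame [-0.0547 -0.066   0.0622]
[249 220  16  11  92] [ 0.5565 -0.0613  0.0612] in frame [-0.0597 -0.0641 -0.0038]
[239 135  16  16 157] [ 0.6709 -0.0553  0.1271] in frame [ 0.055  -0.0651  0.0618]
[245 204  16  17 164] [ 0.5615 -0.0624  0.127 ] in frame [-0.0547 -0.0656  0.062 ]
[249 215  16  17  98] [ 0.5599 -0.0612  0.0607] in frame [-0.0563 -0.0642 -0.0043]
```

Emit:
move_arm(
  commands=[
    [[0.03,-0.012,-0.005,0,0,0.002],[0.03,-0.06,0.08,0,0,0.002],[0.03,-0.112,0.166,0,0,0.002],[0.03,-0.112,0.166,0,0,0.002]],
  ],
)

```text
time: 7.78
position: [0.5024, 0.0005, 0.2905]
tool_rot: [0.662, 0.703, 0.188, 0.179]
ft_force: [0.1, 1.1, -6.7]
grip_width: 0.0078
grip_force: 40.0
```

```bash
python3 m.py
```

```text
[ 0.15  1.11 -6.7 ] [-0.159  1.032  0.05 ] (array([0.6112, 0.0083, 0.0566]), array([-0.0008, -0.0015,  0.0591]))
[239 138  16  16 152] [ 0.6699 -0.0542  0.1188] in frame [ 0.055  -0.0659  0.062 ]
[244 207  17  16 163] [ 0.56   -0.0606  0.1188] in frame [-0.0551 -0.0658  0.0622]
[249 215  17  16 100] [ 0.5606 -0.0618  0.0612] in frame [-0.0546 -0.067   0.0046]
[239 138  16  15 152] [ 0.6704 -0.0542  0.1193] in frame [ 0.0555 -0.066   0.0625]
[244 206  17  17 164] [ 0.5603 -0.0606  0.1186] in frame [-0.0548 -0.0659  0.062 ]
[249 215  17  17  97] [ 0.5602 -0.0618  0.061 ] in frame [-0.055  -0.067   0.0044]
```

Emit:
move_arm(
  commands=[
    [[-0.015,0,0,0,0,0.001],[-0.015,-0.045,0.08,0,0,0.001],[-0.015,-0.095,0.175,0,0,0.001],[-0.015,-0.095,0.175,0,0,0.001]],
  ],
)

```text
time: 8.38
position: [0.5027, -0.0003, 0.2826]
tool_rot: [0.662, 0.703, 0.188, 0.179]
ft_force: [-0.3, -0.2, -6.2]
grip_width: 0.0075
grip_force: 40.0
```

```bash
python3 m.py
```

```text
[-0.32 -0.21 -6.2 ] [-0.128  1.063  0.005] (array([0.6116, 0.0074, 0.0487]), array([-0.0005, -0.0017,  0.0579]))
[240 140  16  15 148] [ 0.6702 -0.0549  0.1107] in frame [ 0.055  -0.0657  0.0619]
[246 208  16  16 161] [ 0.5605 -0.0619  0.1104] in frame [-0.0549 -0.0662  0.0618]
[249 215  16  17  84] [ 0.5603 -0.0613  0.0604] in frame [-0.0551 -0.0656  0.0118]
[240 140  16  15 152] [ 0.6705 -0.0549  0.1109] in frame [ 0.0553 -0.0656  0.0621]
[246 208  16  16 159] [ 0.5604 -0.0619  0.112 ] in frame [-0.0551 -0.0662  0.0634]
[249 216  16  15  80] [ 0.5597 -0.0612  0.0608] in frame [-0.0558 -0.0655  0.0122]
```

Emit:
move_arm(
  commands=[
    [[0,-0.03,0.052,0,0,0],[0,-0.06,0.104,0,0,0],[0,-0.085,0.147,0,0,0],[0,-0.1,0.173,0,0,0],[0,-0.1,0.173,0,0,0]],
  ],
)

```text
time: 9.1
position: [0.5028, -0.0003, 0.2745]
tool_rot: [0.662, 0.703, 0.188, 0.179]
ft_force: [0.3, -0.8, -6.2]
grip_width: 0.0079
grip_force: 40.0
```

```bash
python3 m.py|head -3
```

```text
[ 0.33 -0.78 -6.21] [-0.174  1.063  0.041] (array([0.6117, 0.0075, 0.0407]), array([-0.0004, -0.0017,  0.0581]))
[241 142  15  15 146] [ 0.6704 -0.0549  0.1026] in frame [ 0.0551 -0.0657  0.0618]
[246 209  16  16 160] [ 0.5609 -0.0613  0.102 ] in frame [-0.0546 -0.0657  0.0613]
```

Emit:
move_arm(
  commands=[
    [[0,-0.009,0.015,0,0,0],[0,-0.018,0.03,0,0,0],[0,-0.018,0.03,0,0,0]],
  ],
)

```text
time: 9.57
position: [0.5027, -0.0003, 0.2738]
tool_rot: [0.662, 0.703, 0.189, 0.179]
ft_force: [-2.6, -0.3, 0.2]
grip_width: 0.0079
grip_force: 40.0
```

```bash
python3 m.py|head -3
```

```text
[-2.65 -0.34  0.19] [-0.107  0.911  0.001] (array([0.6119, 0.0074, 0.0401]), array([-0.0007, -0.003 ,  0.058 ]))
[241 142  15  15 144] [ 0.6702 -0.0546  0.1015] in frame [ 0.0548 -0.0653  0.0612]
[246 209  16  16 158] [ 0.5606 -0.0611  0.1026] in frame [-0.055  -0.0655  0.0626]
```

Emit:
move_arm(
  commands=[
    [[0,-0.012,0.022,0,0,0],[0,-0.012,0.022,0,0,0]],
  ],
)

```text
time: 9.93
position: [0.5025, -0.0003, 0.2736]
tool_rot: [0.662, 0.703, 0.189, 0.18]
ft_force: [-7.2, 0.4, 10.3]
grip_width: 0.0075
grip_force: 40.0
```

Emit:
move_arm(
  commands=[
    [[0,0,0,0,0,0],[0,0,0,0,0,0],[0,0,0,0,0,0]],
  ],
  claw=0.42,
)

```text
time: 10.3
position: [0.5033, -0.0004, 0.2724]
tool_rot: [0.662, 0.703, 0.189, 0.179]
ft_force: [0.8, -0.1, 0.6]
grip_width: 0.0237
grip_force: 0.0
```

Emit:
move_arm(
  commands=[
    [[0,0,-0.3,0,0,0],[0,0,-0.8,0,0,0],[0,0,-1.4,0,0,0],[0,0,-2.2,0,0,0],[0,0,-2.8,0,0,0],[0,0,-2.8,0,0,0]],
  ],
)

```text
time: 11.05
position: [0.4465, -0.0034, 0.3703]
tool_rot: [0.662, 0.703, 0.189, 0.18]
ft_force: [-0.3, 0.5, 1.2]
grip_width: 0.0252
grip_force: 0.0
```

```bash
cat >> h.py <<'E'
CH=np.array([.6115,.0073,.04]);YH=.060
def press(dx=0,dy=0,z=.077,a=0):
    """fingertip centre at frame x=35+dx,y=-8+dy,z; tilt a back"""
    h=R.from_euler('z',YH);r=h*R.from_matrix([[0,np.cos(a),np.sin(a)],[1,0,0],[0,np.sin(a),-np.cos(a)]])
    return CH+h.apply([.035+dx,-.008+dy,z])-.182*r.as_matrix()[:,2],r
E
python3 - <<'E'
from h import *
h=R.from_euler('z',YH)
P=CH+h.apply([.035,-.008,.077]);print("press",P)
for n in("top0","side0"):
    W=cloud(dict(np.load(f"{n}.npz"))).reshape(-1,3);F=h.inv().apply(W-P)
    k=(W[:,2]>.15)&(abs(F[:,1])<.07)&(F[:,0]<.2)&(F[:,0]>.02);
    for y in np.arange(-.07,.07,.02):
        kk=k&(F[:,1]>y)&(F[:,1]<y+.02)
        if kk.sum(): print(n,y.round(2),F[kk][:,0].min().round(3),W[kk][:,2].max().round(3))
for n in ("top","side"):
    c=camera(n);np.savez(n+'3.npz',**c);W=cloud(c);hsv=cv2.cvtColor(c["pixels"],cv2.COLOR_BGR2HSV)
    for nm,lo,hi in(("red",(0,150,60),(6,255,255)),("green",(50,130,40),(75,255,255)),("blue",(100,120,50),(125,255,255))):
        m=cv2.inRange(hsv,lo,hi)
        k,l,s,ce=cv2.connectedComponentsWithStats(m)
        for i in range(1,k):
            if s[i,4]<20: continue
            p=W[l==i];p=p[~np.isnan(p[:,0])]
            if len(p)==0 or not(.53<np.median(p[:,0])<.72) or abs(np.median(p[:,1]))>.1: continue
            t=p[p[:,2]>np.percentile(p[:,2],90)-.006]
            print(n,nm,s[i],"frame mid",h.inv().apply((t.min(0)+t.max(0))/2-CH).round(4),"ext",np.ptp(h.inv().apply(t),axis=0).round(4))
for a in(0,np.radians(7)): print(rows(*press(z=.107,a=a)))
E
```

```text
press [0.64691673 0.00141314 0.117     ]
top0 -0.01 0.131 0.168
top0 0.01 0.131 0.181
top0 0.03 0.137 0.185
top0 0.05 0.138 0.18
side0 -0.07 0.188 0.313
side0 -0.01 0.131 0.166
side0 0.01 0.133 0.177
side0 0.03 0.136 0.183
side0 0.05 0.138 0.179
top red [206 155  19  12 184] frame mid [-0.0019 -0.02    0.183 ] ext [0.0938 0.0373 0.2173]
top green [192 146   4   9  29] frame mid [0.0492 0.0135 0.0949] ext [0.0135 0.0043 0.0052]
top blue [241 142  15  15 147] frame mid [ 0.0551 -0.0655  0.0613] ext [0.0239 0.0225 0.0072]
top blue [158 150  15   9  78] frame mid [0.0121 0.0353 0.1845] ext [0.1102 0.0808 0.252 ]
top blue [246 209  16  16 150] frame mid [-0.0546 -0.0654  0.0625] ext [0.024  0.0229 0.0071]
top blue [249 220  16  11  64] frame mid [-0.0589 -0.0654  0.0214] ext [0.0162 0.0247 0.0075]
[-1.720e-01  3.819e+00  3.374e+00  5.260e-01  2.000e-03 -0.000e+00]
[-1.720e-01  3.323e+00  3.124e+00  4.040e-01  2.000e-03  0.000e+00]
```

```bash
python3 -c "
from h import *
print(rows(*press(dx=-.001,z=.137)))"
```

```text
[-1.740e-01  4.174e+00  2.712e+00  5.260e-01  2.000e-03 -0.000e+00]
```

Emit:
move_arm(
  commands=[
    [[0,0.4,0,0.08,0,0],[-0.05,1.0,0.3,0.18,0,0],[-0.1,2.0,0.8,0.3,0,0],[-0.15,3.0,1.5,0.42,0,0],[-0.174,3.8,2.3,0.526,0.002,0],[-0.174,4.174,2.712,0.526,0.002,0],[-0.174,4.174,2.712,0.526,0.002,0],[-0.174,4.174,2.712,0.526,0.002,0]],
  ],
  claw=1,
  squeeze=10,
)

```text
time: 12.15
position: [0.6448, 0.0016, 0.3578]
tool_rot: [0.685, 0.728, -0.001, -0.002]
ft_force: [-1.3, 0.0, 1.0]
grip_width: 0.0003
grip_force: 0.0
```

```bash
python3 -c "
from h import *
print(get_obs()['ft_force'])
print(rows(*press(dx=-.001,z=.082)))
c=camera('top');cv2.imwrite('pics/t4.png',cv2.resize(c['pixels'][120:250,140:290],None,fx=4,fy=4,interpolation=3))
c=camera('side');cv2.imwrite('pics/s4.png',cv2.resize(c['pixels'][150:330,130:330],None,fx=3.3,fy=3.3,interpolation=3))"
```

```text
[-1.26838306  0.04402209  0.97288608]
[-1.000e-02  3.300e-02  1.345e+00 -4.000e-03 -1.000e-03  0.000e+00]
```

View pics/t4.png

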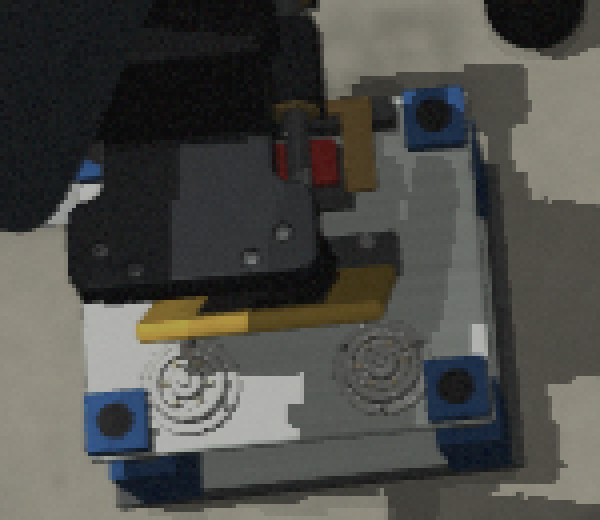

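The upper frame sits square on the columns, and the fingertips are over the red head (crop px ~300,160). I'm descending now.

Emit:
move_arm(
  commands=[
    [[-0.005,0.01,0.4,0,0,0],[-0.01,0.03,0.8,-0.004,0,0],[-0.01,0.033,1.15,-0.004,-0.001,0],[-0.01,0.033,1.345,-0.004,-0.001,0],[-0.01,0.033,1.345,-0.004,-0.001,0],[-0.01,0.033,1.345,-0.004,-0.001,0]],
  ],
)

```text
time: 13.0
position: [0.6472, 0.0011, 0.3056]
tool_rot: [0.686, 0.728, 0.001, 0.002]
ft_force: [-0.1, -0.7, -0.2]
grip_width: 0.0004
grip_force: 0.0
```

```bash
python3 -c "
from h import *
o=get_obs();print(o['ft_force'],o['position'])
print(rows(*press(dx=-.001,z=.065)))"
```

```text
[-0.12155933 -0.65480185 -0.22026023] [0.64716386 0.00109866 0.30557126]
[ 0.009 -0.033  0.464  0.004  0.001  0.   ]
```

Emit:
move_arm(
  commands=[
    [[0.005,-0.015,0.12,0,0,0],[0.009,-0.033,0.24,0,0,0],[0.009,-0.033,0.34,0,0,0],[0.009,-0.033,0.43,0,0,0],[0.009,-0.033,0.43,0,0,0],[0.009,-0.033,0.43,0,0,0]],
  ],
)

```text
time: 13.75
position: [0.6462, 0.0013, 0.2893]
tool_rot: [0.686, 0.728, 0.002, 0.003]
ft_force: [0.2, 1.2, 6.1]
grip_width: 0.0007
grip_force: 3.5
```

```bash
python3 -c "
from h import *
o=get_obs();print(o['ft_force'],o['position'])
print(rows(*press(dx=-.001,dy=.0275,z=.065)))"
```

```text
[0.23320023 1.23518564 6.09633656] [0.64620569 0.00130204 0.28930351]
[ 0.689 -0.007  0.056  0.006  0.002  0.   ]
```

Emit:
move_arm(
  commands=[
    [[0,0,0.06,0,0,0],[0,0,0.09,0,0,0],[0,0,0.09,0,0,0],[0,0,0.09,0,0,0]],
  ],
)

```text
time: 14.25
position: [0.6462, 0.0013, 0.2874]
tool_rot: [0.686, 0.728, 0.002, 0.003]
ft_force: [-2.6, -0.3, 13.3]
grip_width: 0.0007
grip_force: 7.3
```

```bash
python3 -c "
from h import *
o=get_obs();print(o['ft_force'],o['position'])
print(rows(*press(dx=-.001,dy=.0275,z=.065)))"
```

```text
[-2.5811023  -0.26703868 13.27699405] [0.64615037 0.00133089 0.2874339 ]
[ 0.688 -0.006  0.009  0.007  0.002  0.   ]
```

Emit:
move_arm(
  commands=[
    [[0.1,0,0,0,0,0],[0.2,0,0,0,0,0],[0.3,0,0,0,0,0],[0.4,0,0,0,0,0],[0.5,0,0,0,0,0],[0.6,0,0,0,0,0],[0.68,0,0,0,0,0],[0.68,0,0,0,0,0],[0.68,0,0,0,0,0]],
  ],
)

```text
time: 15.38
position: [0.6457, 0.0262, 0.2873]
tool_rot: [0.685, 0.728, 0.001, 0.006]
ft_force: [0.5, -6.6, 11.4]
grip_width: 0.0002
grip_force: 5.8
```

```bash
python3 -c "
from h import *
o=get_obs();print(o['ft_force'],o['position'])
print(rows(*press(dx=-.001,dy=.0275,z=.065)))
c=camera('top');cv2.imwrite('pics/t5.png',cv2.resize(c['pixels'][120:220,170:290],None,fx=5,fy=5,interpolation=3))"
```

```text
[ 0.46770095 -6.61780725 11.36928709] [0.64566277 0.02617917 0.28734772]
[ 0.068 -0.031  0.008  0.01   0.007  0.001]
```

View pics/t5.png

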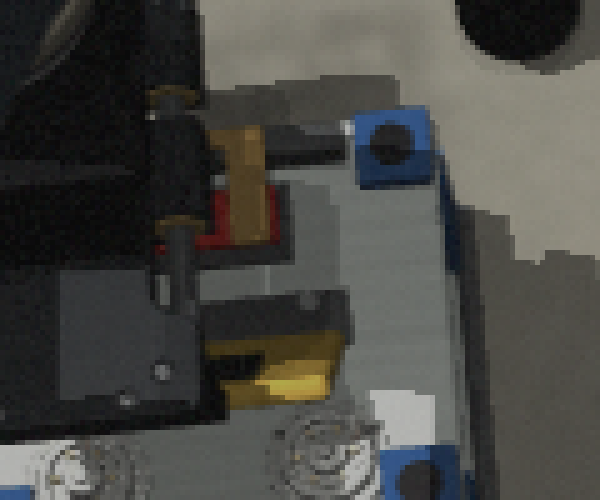

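The brass blade (crop px ~230-268) now covers the red head near its -y end (~283). I'll push a little further to reach the stop.

Emit:
move_arm(
  commands=[
    [[0.04,0,0,0,0,0],[0.07,0,0,0,0,0],[0.07,0,0,0,0,0]],
  ],
)

```text
time: 15.8
position: [0.6455, 0.0286, 0.2873]
tool_rot: [0.685, 0.728, 0.001, 0.007]
ft_force: [-0.2, -8.8, 12.5]
grip_width: 0.0007
grip_force: 6.9
```

Emit:
move_arm(
  commands=[
    [[-0.05,0,0,0,0,0],[-0.1,0,0,0,0,0],[-0.1,0,-0.2,0,0,0],[-0.1,0,-0.5,0,0,0],[-0.1,0,-1.0,0,0,0],[-0.1,0,-1.8,0,0,0],[-0.1,-0.5,-3,0,0,0],[-0.1,-1.5,-3.5,0,0,0],[-0.1,-3,-3.8,0,0,0],[-0.1,-4,-3.8,0,0,0],[1,-4,-3.8,0,0,0],[2,-4,-3.8,0,0,0]],
  ],
)

```text
time: 17.3
position: [0.4776, 0.1022, 0.4358]
tool_rot: [0.686, 0.727, 0.0, 0.001]
ft_force: [0.9, -0.5, -0.0]
grip_width: 0.0002
grip_force: 0.0
```

Emit:
move_arm(
  commands=[
    [[1.5,0,0,0,0,0],[3,0,0,0,0,0],[4.5,0,0,0,0,0],[6,0,0,0,0,0],[6,0,0,0,0,0],[6,0,0,0,0,0]],
  ],
)

```text
time: 18.05
position: [0.4637, 0.3411, 0.4348]
tool_rot: [0.685, 0.728, -0.0, 0.001]
ft_force: [0.4, 0.1, -0.7]
grip_width: 0.0005
grip_force: 0.0
```

Run:
```python
from h import *
h=R.from_euler('z',YH);im=[]
for n in ("top","side"):
    c=camera(n);W=cloud(c);hsv=cv2.cvtColor(c["pixels"],cv2.COLOR_BGR2HSV)
    im.append(cv2.resize(c["pixels"][130:260,150:290] if n=="top" else c["pixels"][180:310,150:290],None,fx=2.8,fy=2.8,interpolation=3))
    for nm,lo,hi in(("red",(0,150,60),(6,255,255)),("green",(50,130,40),(75,255,255)),("blue",(100,120,50),(125,255,255))):
        m=cv2.inRange(hsv,lo,hi)
        k,l,s,ce=cv2.connectedComponentsWithStats(m)
        for i in range(1,k):
            if s[i,4]<20: continue
            p=W[l==i];p=p[~np.isnan(p[:,0])]
            if len(p)==0 or not(.53<np.median(p[:,0])<.72) or abs(np.median(p[:,1]))>.1: continue
            t=p[p[:,2]>np.percentile(p[:,2],90)-.006]
            print(n,nm,s[i],"frame mid",h.inv().apply((t.min(0)+t.max(0))/2-CH).round(4),"med z",(np.median(t[:,2])-.04).round(4))
cv2.imwrite("pics/end.png",np.hstack(im))
```

```text
top red [189 158  26  12 260] frame mid [0.0354 0.0073 0.0707] med z 0.0701
top green [180 147   5  21  70] frame mid [0.0395 0.0312 0.0946] med z 0.0946
top blue [240 142  15  15 148] frame mid [ 0.0554 -0.0639  0.0626] med z 0.0618
top blue [157 150  15  15 150] frame mid [0.0549 0.0663 0.0619] med z 0.0621
top blue [246 209  15  16 154] frame mid [-0.0545 -0.0645  0.0614] med z 0.062
top blue [161 218  15  16 156] frame mid [-0.055   0.065   0.0617] med z 0.0621
side red [191 224  24  20 240] frame mid [0.0356 0.0066 0.068 ] med z 0.0681
side green [178 227  14  16  76] frame mid [0.0397 0.0318 0.0923] med z 0.0928
side blue [221 197  17  16 129] frame mid [ 0.0556 -0.0636  0.06  ] med z 0.0599
side blue [260 239  18  16 135] frame mid [-0.0541 -0.0645  0.0601] med z 0.0598
side blue [159 241  18  17 139] frame mid [0.0549 0.0659 0.0607] med z 0.06
side blue [197 286  19  19 157] frame mid [-0.0548  0.0654  0.0601] med z 0.06
side blue [203 305  10   8  40] frame mid [-0.0571  0.0744  0.0316] med z 0.0194
```

View pics/end.png

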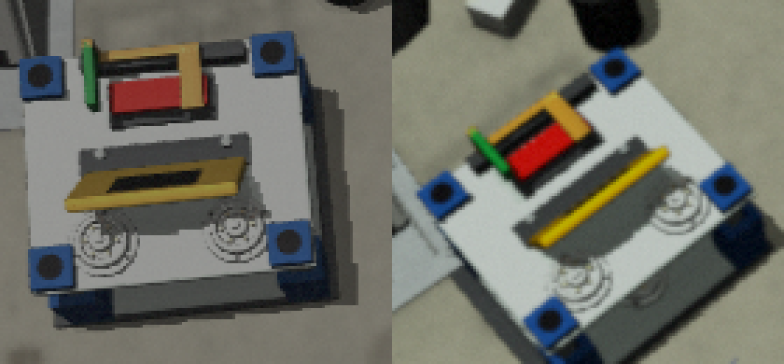

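All four corner blocks sit level at home height, the head is held about 8 mm down under the blade, and the tab has moved across by its full travel.

```bash
python3 -c "
from rig import *
print(hand_in())"
```

```text
the job is handed in; nothing more can be done
None
```

The job is handed in at about 18 s: the frame is stacked with all four posts home, and the keeper is fully across, holding the red plunger about 8 mm down with the arm clear; the stacking force read about 10 N, and no loose tool or part was touched.

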